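# Find the softest printing pad and push its tag down

## Robot

A 6-joint arm with a two-finger parallel gripper is mounted at the origin on the work surface. World frame = base frame: x ahead of the robot, y to its left, z up, the work surface at z = 0. Lengths are in m, angles in degrees, forces in N, time in s.
With the tool pointing down it reaches from about 0.3 to 0.75 m from the base axis. Payload 8.5 kg.
Tool frame: the origin (TCP) lies between the finger pads; the fingertips stand env.finger_overhang ahead of it and the grasp point (between the pads) lies 2 mm behind it (env.finger_overhang is the distance from the TCP to the fingertips, in m); z points along the fingers, y is the line along which they close (so a half turn about z gives the same grasp; the last joint's range is limited). The gripper opens to 85 mm and grips with 20 to 120 N. Pads are 22 mm wide; open, the fingers measure 114 mm over their backs; the gripper's body (76 mm by 85 mm) begins 54 mm behind the grasp point. The pads swing forward as they close: fully open they stand 13 mm farther back than shut.
Start: joints at [57.393, 21.807, 74.336, -0, 83.858, -12.336], TCP at [0.191, 0.516, 0.248] pointing down, gripper open.
Joint ranges: [-178.18, 178.18], [-50.72, 133.34], [12.68, 142.11], [-81.47, 261.47], [9.98, 163.14], [-165.26, 165.26]. Speed limits (degrees/s): [136.94, 136.94, 180, 180, 180, 180].

## Interface

Orientations are given as a 3x3 rotation matrix whose columns are the frame's x, y, z axes.
In Python, from rig import env gives the robot as it stands. The module is installed in compiled form; this text tells all that it offers.
- The arm moves only by the tool jog_arm, never from a script. Its arguments are lists of equal length, an entry for each row: "hand": the finger opening in m, from 0 to 0.0854; "travel": the shift along the world's x, y, z in m, a list of three; "yaw": the turn about the world's z in rad. A call has exactly 5 rows; each row shifts and turns the commanded pose from where the row before left it; what a row does not reach is not made up. A row lasts 1/8 s, in which the tool goes at most 62.5 mm and 10.7 degrees, less where a joint would pass 70% of its speed; a pose out of reach is approached as far as the arm can. A call is refused whole if a number of a shift passes 0.0625 or a number of a turn 0.188, either way. A call with a gripper value outside its range is refused whole. The fingers move at their own pace and stop on an object; "grip_force" is the grip in N (left out, the last holds). Time passes only in rows, so rows that do not move let the fingers close, or fill a call up. It gives the time, the measured TCP pose, the force, the opening and the grip force at its end, in the units of the state.
- env.observe(): the state, without advancing time (a new reading comes with each control period).
- env.get_image(name): name is "scene" or "top"; returns the picture (480x640x3 uint8, red, green, blue); there is no depth.
- env.calibration(name): a dict with "fx", "fy", "cx", "cy" (pixels), "k1" (the pictures are not rectified: a ray, as slopes to the right and down, at radius r is drawn at 1 + k1 r^2 times it, then the intrinsics apply), "position" and "rotation" of the camera in the world. Camera axes: x right, y down, z forward; pixel columns grow to the right and rows downward; lengths in m; the calibration is good to about 2 mm. A picture is of the moment at which its call begins. calibration takes no time and is no camera call.
- env.close_job(): hands the job in; it is judged then, once.
The state is a dict: "time_s": time; "q": joint angles; "qvel": joint speeds; "joint_efforts": joint torques, N m; "position": TCP position; "tool_rot": TCP orientation; "ft_force": force on the tool from outside, world axes, zero at the start; "wrist_torque": the same for the moment, N m; "grip_width": finger opening in m; "gripper_force": force on a finger pad.
Only numpy, scipy, OpenCV 4.12 (cv2) and the standard library are available. Lean on these libraries where they do the work, as an engineer would, in place of code of your own. Each camera call takes 0.05 s, during which the arm holds its last target. There are 200 camera calls.

## Task

The tissue-paper prints need the softest of the three sprung printing pads: press each pad down from above, far enough that its red collar has clearly been carried down its pin (about 5 mm or more), and find out which pad is the softest. Then push that pad's yellow tag fully down, leaving the other two tags up and the paint bottle, pot and knife where they are.

Things in the scene. Friction and masses are not known exactly. Their poses are not given: they have to be found in the camera images.
- unit_a: one of three identical-looking sprung printing pads: a fixed pale wood block 180 mm long (its x) by 90 mm wide (y) by 20 mm high; origin under it on the table, its x axis along the block, away from the robot at yaw 0. On it, along its x: yellow tag at -60 mm, round pad at +25 mm, red collar at +78 mm
- pad_a_top (a point): centre of the flat dark top face of this unit's round wooden pad (76 mm diameter, 20 mm thick); unpressed it is 70 mm above the table; moves down with the pad
- pad_a (a joint): how far this pad is pressed down, m: 0 up, 0.025 at its stop. Springs back when released. All take about 1 N to start moving; the three springs then differ clearly, each at least 1.7 times as stiff as the next softer one, between 100 and 600 N/m
- tag_a_top (a point): centre of the flat top (22 mm along the block, 34 mm across) of this unit's upright yellow tag, about 90 mm above the table when up, 70 to 75 mm when fully down; it slides straight down into a black holder (50 mm high)
- tag_a (a joint): how far this tag is pushed down, m: up is 0 to 0.003 as found, fully down, at its stop, is 0.015 to 0.020, not the same for all three tags. No spring: about 2.5 N of friction, stays where it is left
- mark_a (a joint): how far this unit's red collar (20 mm diameter, 6 mm thick, on a thin upright steel pin; its top 50 mm above the table until moved) has been carried down its pin, m, 0 to 0.023. A steel tongue on the pad meets it after the pad's first 2 mm and pushes it along; it stays at the deepest point the pad has reached (pad depth less 2 mm)
- unit_b: one of three identical-looking sprung printing pads: a fixed pale wood block 180 mm long (its x) by 90 mm wide (y) by 20 mm high; origin under it on the table, its x axis along the block, away from the robot at yaw 0. On it, along its x: yellow tag at -60 mm, round pad at +25 mm, red collar at +78 mm
- pad_b_top (a point): centre of the flat dark top face of this unit's round wooden pad (76 mm diameter, 20 mm thick); unpressed it is 70 mm above the table; moves down with the pad
- pad_b (a joint): how far this pad is pressed down, m: 0 up, 0.025 at its stop. Springs back when released. All take about 1 N to start moving; the three springs then differ clearly, each at least 1.7 times as stiff as the next softer one, between 100 and 600 N/m
- tag_b_top (a point): centre of the flat top (22 mm along the block, 34 mm across) of this unit's upright yellow tag, about 90 mm above the table when up, 70 to 75 mm when fully down; it slides straight down into a black holder (50 mm high)
- tag_b (a joint): how far this tag is pushed down, m: up is 0 to 0.003 as found, fully down, at its stop, is 0.015 to 0.020, not the same for all three tags. No spring: about 2.5 N of friction, stays where it is left
- mark_b (a joint): how far this unit's red collar (20 mm diameter, 6 mm thick, on a thin upright steel pin; its top 50 mm above the table until moved) has been carried down its pin, m, 0 to 0.023. A steel tongue on the pad meets it after the pad's first 2 mm and pushes it along; it stays at the deepest point the pad has reached (pad depth less 2 mm)
- unit_c: one of three identical-looking sprung printing pads: a fixed pale wood block 180 mm long (its x) by 90 mm wide (y) by 20 mm high; origin under it on the table, its x axis along the block, away from the robot at yaw 0. On it, along its x: yellow tag at -60 mm, round pad at +25 mm, red collar at +78 mm
- pad_c_top (a point): centre of the flat dark top face of this unit's round wooden pad (76 mm diameter, 20 mm thick); unpressed it is 70 mm above the table; moves down with the pad
- pad_c (a joint): how far this pad is pressed down, m: 0 up, 0.025 at its stop. Springs back when released. All take about 1 N to start moving; the three springs then differ clearly, each at least 1.7 times as stiff as the next softer one, between 100 and 600 N/m
- tag_c_top (a point): centre of the flat top (22 mm along the block, 34 mm across) of this unit's upright yellow tag, about 90 mm above the table when up, 70 to 75 mm when fully down; it slides straight down into a black holder (50 mm high)
- tag_c (a joint): how far this tag is pushed down, m: up is 0 to 0.003 as found, fully down, at its stop, is 0.015 to 0.020, not the same for all three tags. No spring: about 2.5 N of friction, stays where it is left
- mark_c (a joint): how far this unit's red collar (20 mm diameter, 6 mm thick, on a thin upright steel pin; its top 50 mm above the table until moved) has been carried down its pin, m, 0 to 0.023. A steel tongue on the pad meets it after the pad's first 2 mm and pushes it along; it stays at the deepest point the pad has reached (pad depth less 2 mm)
- paint: blue paint bottle with a white cap, 64 mm diameter, 165 mm tall, standing beyond the pads; bystander; origin under its centre
- pot: green paint pot with a white lid, 60 mm diameter, 70 mm tall, to the left; bystander; origin under its centre
- cutter: closed blue craft knife lying flat to the right, 155 mm by 26 mm by 16 mm; bystander; origin under its handle

How it is judged:
By the outcome, as a careful person would: the job done as asked, in the order asked, and still so for the second after the job is handed in, with the robot touching nothing.
It also fails if it takes over 48 s, if anything falls off the work surface, if the arm or the gripper's body presses on something with over 40 N, if the wrist force passes 120 N, or if a joint passes its speed limit or range.

## Working session

There is one attempt and no reset: what is moved stays moved. The work goes in short steps, Python scripts to look and compute and a tool call to move; the robot and the scene stay as the last step left them, time stands still between calls to the robot, and variables do not carry over. Pictures are saved under pics/ and viewed, at most 10 in all, crops included, and the job is handed in when it is done.

Besides the shell and the picture viewer there is one more tool, called after "Request:" as a command line: name --pt "numbers of a row" for each row, then --argument value for the rest. jog_arm: Moves the arm, as the interface text tells. Its arguments: {"type":"object","properties":{"hand":{"type":"array"},"travel":{"type":"array"},"yaw":{"type":"array"},"grip_force":{"type":"number"}},"required":["hand","travel","yaw"]}

```bash
mkdir -p pics && python3 - <<'E'
from rig import env
import cv2
for n in ("top","scene"):
    im=env.get_image(n); cv2.imwrite(f"pics/{n}0.png",im[:,:,::-1]); print(n,env.calibration(n))
s=env.observe(); print(s["time_s"],s["position"],s["tool_rot"],s["ft_force"],s["grip_width"],env.finger_overhang)
E
```

```text
top {'fx': 495.7042698690605, 'fy': 495.7042698690605, 'cx': 309.3536579609526, 'cy': 242.60746146340273, 'k1': -0.042648004190018136, 'position': array([ 0.31250876, -0.01814496,  1.33184456]), 'rotation': array([[ 1.15593902e-03, -9.70532987e-01,  2.40965525e-01],
       [-9.99997943e-01, -7.20304527e-04,  1.89594483e-03],
       [-1.66650844e-03, -2.40967221e-01, -9.70531824e-01]])}
scene {'fx': 495.53974030593923, 'fy': 495.53974030593923, 'cx': 324.6756732808485, 'cy': 238.1256157470152, 'k1': -0.0663180136827526, 'position': array([1.35102429, 0.40350824, 0.75415264]), 'rotation': array([[-0.48500053,  0.54541573, -0.68359064],
       [ 0.87444762,  0.29284074, -0.38676306],
       [-0.01076347, -0.7853445 , -0.6189654 ]])}
0.1 [0.19041924 0.51572963 0.24776984] [[-9.38076780e-01  3.46426707e-01 -7.01040594e-04]
 [ 3.46427312e-01  9.38076148e-01 -1.12152982e-03]
 [ 2.69101577e-04 -1.29494069e-03 -9.99999125e-01]] [ 1.47368571 -0.46323961  0.592221  ] 0.08554773064405549 0.017
```

View pics/top0.png

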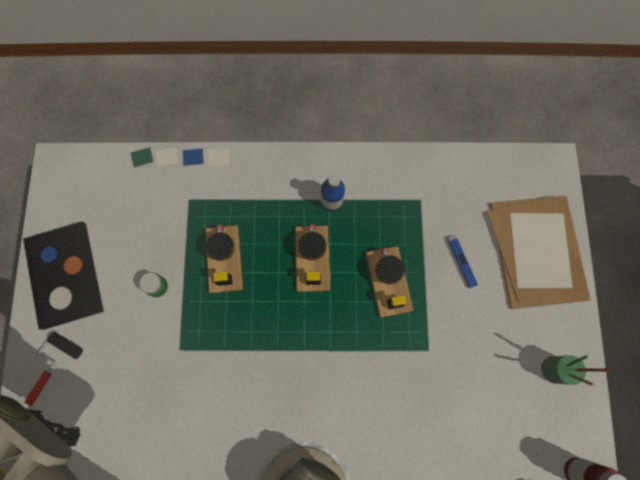

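View pics/scene0.png

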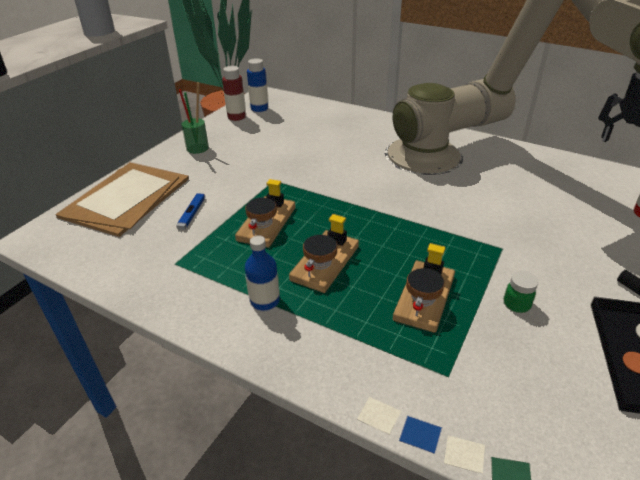

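The top view shows three units, with pads at about (219,246), (312,245) and (389,270) and yellow tags at (222,278), (313,278) and (398,301). The bottle is at (333,190), the pot at (153,284) and the knife at (462,262). In the scene view the units sit on the green mat with their red collars facing the camera.

```bash
cat > h.py <<'E'
import cv2, numpy as np
from rig import env
def ray(n,uv,z):
    c=env.calibration(n); K=np.array([[c["fx"],0,c["cx"]],[0,c["fy"],c["cy"]],[0,0,1]])
    p=cv2.undistortPoints(np.array(uv,float).reshape(-1,1,2),K,np.array([c["k1"],0,0,0]))[:,0]
    d=np.c_[p,np.ones(len(p))]@np.asarray(c["rotation"]).T; o=np.asarray(c["position"])
    return o+d*((z-o[2])/d[:,2])[:,None]
def proj(n,P):
    c=env.calibration(n); R=np.asarray(c["rotation"]); q=(np.atleast_2d(P)-c["position"])@R
    s=q[:,:2]/q[:,2:]; s=s*(1+c["k1"]*(s**2).sum(1))[:,None]
    return s*[c["fx"],c["fy"]]+[c["cx"],c["cy"]]
def blobs(m,amin):
    n,l,st,ce=cv2.connectedComponentsWithStats(m.astype(np.uint8)); 
    return [(l==i,st[i],ce[i]) for i in range(1,n) if st[i,4]>=amin]
E
python3 - <<'E'
from h import *
t=cv2.imread("pics/top0.png"); s=cv2.imread("pics/scene0.png")
H=cv2.cvtColor(t,cv2.COLOR_BGR2HSV); HS=cv2.cvtColor(s,cv2.COLOR_BGR2HSV)
roi=np.zeros(t.shape[:2],bool); roi[215:325,190:425]=1
Y=roi&(cv2.inRange(H,(20,150,120),(35,255,255))>0)
for _,st,ce in blobs(Y,20): print("tagtop",st,ce.round(1),ray("top",ce,.089).round(4))
D=roi&(H[...,2]<55)&(cv2.inRange(H,(40,90,0),(95,255,255))==0)
for m,st,ce in blobs(D,150): print("dark",st,ce.round(1),ray("top",ce,.07).round(4))
W=roi&(cv2.inRange(H,(5,60,70),(20,200,255))>0)
for m,st,ce in blobs(W,200):
    print("wood",st,[ray("top",cv2.boxPoints(cv2.minAreaRect(np.argwhere(m)[:,::-1].astype(np.float32))),.02)[:,:2].round(3).tolist()])
YS=cv2.inRange(HS,(20,150,100),(35,255,255))>0
for _,st,ce in blobs(YS,20): print("scenetag",st,ce.round(1))
# bottle cap, pot lid
r2=np.zeros_like(roi); r2[170:190,325:345]=1
for _,st,ce in blobs(r2&(H[...,1]<60)&(H[...,2]>120),10): print("cap",ce,ray("top",ce,.16).round(3))
c=np.hstack([cv2.resize(t[220:325,x:x+75],None,fx=3.5,fy=5) for x in (190,280,355)]);cv2.imwrite("pics/crop.png",c)
E
```

```text
tagtop [214 271  13  10 114] [220.  275.6] [[0.5342 0.2116 0.089 ]]
tagtop [307 271  13   9 111] [313.1 275.2] [[ 0.5357 -0.0254  0.089 ]]
tagtop [392 295  15  11 121] [399.1 299.8] [[ 0.473  -0.2416  0.089 ]]
dark [196 231  37  28 667] [215.2 245.3] [[0.6184 0.2314 0.07  ]]
dark [299 232  26  27 548] [311.3 245. ] [[ 0.6194 -0.0209  0.07  ]]
dark [376 256  29  27 573] [389.8 268.9] [[ 0.5558 -0.2241  0.07  ]]
wood [ 207  224   36   69 1238] [[[0.688, 0.275], [0.695, 0.183], [0.508, 0.163], [0.501, 0.252]]]
wood [ 296  224   34   68 1304] [[[0.691, 0.021], [0.691, -0.07], [0.505, -0.068], [0.505, 0.02]]]
wood [ 366  248   47   69 1211] [[[0.613, -0.167], [0.633, -0.258], [0.454, -0.289], [0.435, -0.201]]]
scenetag [267 179  14  17 163] [273.6 186.6]
scenetag [329 214  17  19 215] [336.6 222.5]
scenetag [428 243  17  21 265] [435.3 252.7]
cap [334.92885375 176.07905138] [[ 0.776 -0.08   0.16 ]]
```

View pics/crop.png

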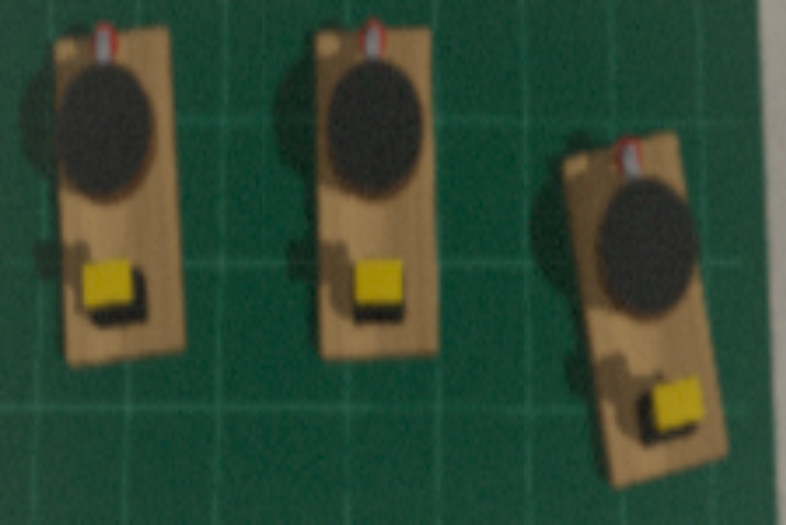

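Everything matches the given sizes: blocks about 187x91 mm and pads 85 mm beyond their tags. I estimate the pads at (0.619,0.220), (0.619,-0.023) and (0.5565,-0.2256). Moving above the left pad with the gripper closed.

Request:
jog_arm --hand '[0,0,0,0,0]' --pt "0.043 -0.03 0" --pt "0.043 -0.03 -0.01" --pt "0.043 -0.03 -0.01" --pt "0.043 -0.03 -0.01" --pt "0.043 -0.03 -0.01" --yaw '[0.07,0.07,0.07,0.07,0.07]' --grip_force 30

```text
time_s: 0.72
position: [0.4067, 0.3647, 0.2078]
tool_rot: [[-1.0, 0.002, -0.0], [0.002, 1.0, -0.0], [0.0, -0.0, -1.0]]
ft_force: [0.5, 1.4, 0.0]
grip_width: 0.0001
gripper_force: 0.0
```

Request:
jog_arm --hand '[0,0,0,0,0]' --pt "0.043 -0.03 -0.015" --pt "0.043 -0.03 -0.015" --pt "0.043 -0.03 -0.015" --pt "0.043 -0.028 -0.015" --pt "0.042 -0.028 -0.015" --yaw '[0,0,0,0,0]'

```text
time_s: 1.35
position: [0.6207, 0.2187, 0.1324]
tool_rot: [[-1.0, 0.004, -0.001], [0.004, 1.0, -0.0], [0.001, -0.0, -1.0]]
ft_force: [-0.5, 0.4, 0.3]
grip_width: 0.0003
gripper_force: 0.0
```

```bash
cat > f.py <<'E'
import sys
from h import *
F=[];Z=[];N=int(sys.argv[1])
for i in range(N):
    im=env.get_image("scene"); s=env.observe(); F.append(s["ft_force"]); Z.append(s["position"])
F=np.array(F); print(s["time_s"],"F",F.mean(0).round(2),"se",(F.std(0)/N**.5).round(2),"P",np.mean(Z,0).round(4))
if len(sys.argv)>2: cv2.imwrite(f"pics/{sys.argv[2]}.png",im[:,:,::-1])
E
python3 f.py 10
```

```text
1.85 F [-0.18 -0.34 -0.08] se [0.15 0.53 0.27] P [0.62   0.2192 0.1326]
```

Request:
jog_arm --hand '[0,0,0,0,0]' --pt "0 0 -0.025" --pt "0 0 -0.015" --pt "0 0 -0.01" --pt "0 0 -0.01" --pt "0 0 0" --yaw '[0,0,0,0,0]'

```text
time_s: 2.48
position: [0.6192, 0.2202, 0.0736]
tool_rot: [[-1.0, 0.004, -0.001], [0.004, 1.0, 0.0], [0.001, 0.0, -1.0]]
ft_force: [-5.1, 0.6, 8.4]
grip_width: -0.0002
gripper_force: 4.0
```

```bash
python3 f.py 12 p1
```

```text
3.075 F [-5.34 -0.25  7.51] se [0.15 0.11 0.17] P [0.6192 0.2201 0.0743]
```

View pics/p1.png

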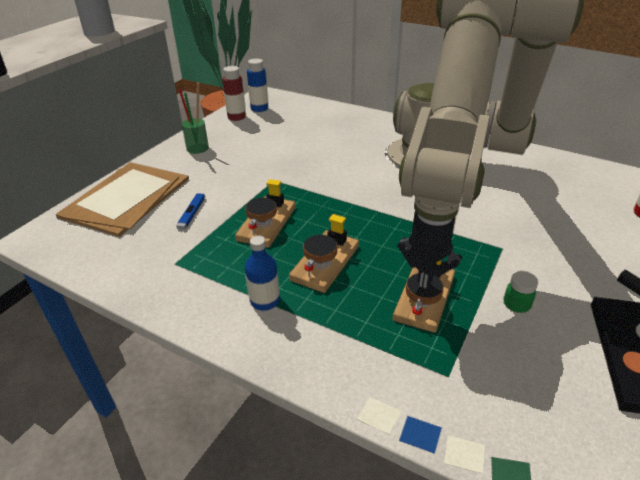

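Request:
jog_arm --hand '[0,0,0,0,0]' --pt "0 0 -0.003" --pt "0 0 -0.003" --pt "0 0 0" --pt "0 0 0" --pt "0 0 0" --yaw '[0,0,0,0,0]'

```text
time_s: 3.7
position: [0.6193, 0.2202, 0.0688]
tool_rot: [[-1.0, 0.004, 0.0], [0.004, 1.0, 0.0], [-0.0, 0.0, -1.0]]
ft_force: [-5.5, -0.4, 10.1]
grip_width: -0.0002
gripper_force: 5.2
```

```bash
python3 f.py 12
```

```text
4.3 F [-5.98 -0.35 10.34] se [0.14 0.12 0.12] P [0.6193 0.2202 0.0688]
```

Pad 1 gives about 7.6 N at 12.6 mm and 10.4 N at 18.2 mm, so k ≈ 500 N/m, which is stiff. The picture shows the fingertips on the pad centre at about (425,285), with nothing else touched. On to pad 2.

Request:
jog_arm --hand '[0,0,0,0,0]' --pt "0 0 0.05" --pt "0 -0.03 0.02" --pt "0 -0.06 0" --pt "0 -0.06 0" --pt "0 -0.06 0" --yaw '[0,0,0,0,0]'

```text
time_s: 4.92
position: [0.6196, 0.0081, 0.1377]
tool_rot: [[-1.0, 0.003, 0.001], [0.003, 1.0, -0.0], [-0.001, -0.0, -1.0]]
ft_force: [0.6, 0.8, -0.1]
grip_width: -0.0003
gripper_force: 0.0
```

Request:
jog_arm --hand '[0,0,0,0,0]' --pt "0 -0.033 0" --pt "0 0 -0.02" --pt "0 0 0" --pt "0 0 0" --pt "0 0 0" --yaw '[0,0,0,0,0]'

```text
time_s: 5.55
position: [0.6199, -0.0226, 0.1182]
tool_rot: [[-1.0, 0.003, 0.001], [0.003, 1.0, -0.0], [-0.001, -0.0, -1.0]]
ft_force: [-0.4, 0.4, -0.5]
grip_width: -0.0001
gripper_force: 0.0
```

```bash
python3 f.py 10
```

```text
6.05 F [-0.16  0.17  0.22] se [0.22 0.12 0.2 ] P [ 0.6196 -0.0229  0.1176]
```

Request:
jog_arm --hand '[0,0,0,0,0]' --pt "0 0 -0.02" --pt "0 0 -0.013" --pt "0 0 -0.006" --pt "0 0 -0.004" --pt "0 0 0" --yaw '[0,0,0,0,0]'

```text
time_s: 6.68
position: [0.6194, -0.023, 0.0744]
tool_rot: [[-1.0, 0.004, -0.0], [0.004, 1.0, 0.0], [0.0, 0.0, -1.0]]
ft_force: [-1.9, 0.6, 2.9]
grip_width: -0.0001
gripper_force: 1.4
```

```bash
python3 f.py 12
```

```text
7.275 F [-2.19  0.39  2.79] se [0.13 0.08 0.1 ] P [ 0.6196 -0.0231  0.0745]
```

Request:
jog_arm --hand '[0,0,0,0,0]' --pt "0 0 -0.003" --pt "0 0 -0.003" --pt "0 0 0" --pt "0 0 0" --pt "0 0 0" --yaw '[0,0,0,0,0]'

```text
time_s: 7.9
position: [0.6197, -0.0231, 0.0684]
tool_rot: [[-1.0, 0.004, 0.0], [0.004, 1.0, -0.0], [-0.0, -0.0, -1.0]]
ft_force: [-0.4, 0.5, 4.3]
grip_width: -0.0
gripper_force: 1.8
```

```bash
python3 f.py 12
```

```text
8.5 F [-0.57  0.3   3.63] se [0.13 0.14 0.13] P [ 0.6197 -0.0231  0.0684]
```

Pad 2 has k ≈ 140 N/m. Now pad 3.

Request:
jog_arm --hand '[0,0,0,0,0]' --pt "0 0 0.05" --pt "-0.01 -0.03 0.02" --pt "-0.017 -0.058 0" --pt "-0.018 -0.058 0" --pt "-0.018 -0.056 0" --yaw '[0,0,0,0,0]'

```text
time_s: 9.12
position: [0.5556, -0.2268, 0.1379]
tool_rot: [[-1.0, 0.004, -0.001], [0.004, 1.0, 0.0], [0.001, 0.0, -1.0]]
ft_force: [1.0, -0.1, 0.2]
grip_width: 0.0004
gripper_force: 0.0
```

Request:
jog_arm --hand '[0,0,0,0,0]' --pt "0 0 0" --pt "0 0 -0.02" --pt "0 0 0" --pt "0 0 0" --pt "0 0 0" --yaw '[0,0,0,0,0]'

```text
time_s: 9.75
position: [0.5569, -0.2248, 0.119]
tool_rot: [[-1.0, 0.003, 0.001], [0.003, 1.0, -0.001], [-0.001, -0.001, -1.0]]
ft_force: [0.1, -0.3, -0.9]
grip_width: -0.0003
gripper_force: 0.0
```

```bash
python3 f.py 10
```

```text
10.25 F [0.17 0.13 0.3 ] se [0.19 0.16 0.17] P [ 0.5566 -0.225   0.1186]
```

Request:
jog_arm --hand '[0,0,0,0,0]' --pt "0 0 -0.021" --pt "0 0 -0.013" --pt "0 0 -0.006" --pt "0 0 -0.004" --pt "0 0 0" --yaw '[0,0,0,0,0]'

```text
time_s: 10.88
position: [0.5564, -0.225, 0.0746]
tool_rot: [[-1.0, 0.004, -0.0], [0.004, 1.0, 0.0], [0.0, 0.0, -1.0]]
ft_force: [-3.2, 1.3, 5.2]
grip_width: -0.0001
gripper_force: 2.3
```

```bash
python3 f.py 12
```

```text
11.475 F [-3.65  1.75  4.68] se [0.13 0.13 0.11] P [ 0.5564 -0.225   0.0745]
```

Request:
jog_arm --hand '[0,0,0,0,0]' --pt "0 0 -0.003" --pt "0 0 -0.003" --pt "0 0 0" --pt "0 0 0" --pt "0 0 0" --yaw '[0,0,0,0,0]'

```text
time_s: 12.1
position: [0.5567, -0.2251, 0.0685]
tool_rot: [[-1.0, 0.004, 0.0], [0.004, 1.0, -0.0], [-0.0, -0.0, -1.0]]
ft_force: [-4.0, 2.4, 6.1]
grip_width: -0.0003
gripper_force: 3.2
```

```bash
python3 f.py 12
```

```text
12.7 F [-3.52  2.1   6.48] se [0.13 0.15 0.12] P [ 0.5567 -0.2251  0.0686]
```

Pad 3 has k ≈ 295 N/m, so the middle unit is clearly softest. Moving above its tag at (0.535,-0.025).

Request:
jog_arm --hand '[0,0,0,0,0]' --pt "0 0 0.055" --pt "-0.003 0.03 0.02" --pt "-0.006 0.058 0" --pt "-0.006 0.058 0" --pt "-0.006 0.054 0" --yaw '[0,0,0,0,0]'

```text
time_s: 13.32
position: [0.5358, -0.0235, 0.1432]
tool_rot: [[-1.0, 0.004, 0.002], [0.004, 1.0, -0.0], [-0.002, -0.0, -1.0]]
ft_force: [1.1, -0.2, 0.6]
grip_width: 0.0001
gripper_force: 0.0
```

Request:
jog_arm --hand '[0,0,0,0,0]' --pt "0 0 0" --pt "0 0 -0.022" --pt "0 0 0" --pt "0 0 0" --pt "0 0 0" --yaw '[0,0,0,0,0]'

```text
time_s: 13.95
position: [0.536, -0.0256, 0.1219]
tool_rot: [[-1.0, 0.004, 0.001], [0.004, 1.0, -0.0], [-0.001, -0.0, -1.0]]
ft_force: [-1.0, 0.4, -0.0]
grip_width: -0.0001
gripper_force: 0.0
```

```bash
python3 f.py 3 t1 && python3 - <<'E'
import cv2
i=cv2.imread("pics/t1.png")[150:330,220:460]; cv2.imwrite("pics/t1c.png",cv2.resize(i,None,fx=3,fy=3))
E
```

```text
14.1 F [ 0.16 -0.2   0.56] se [0.15 0.58 0.11] P [ 0.5358 -0.0254  0.1218]
```

View pics/t1c.png

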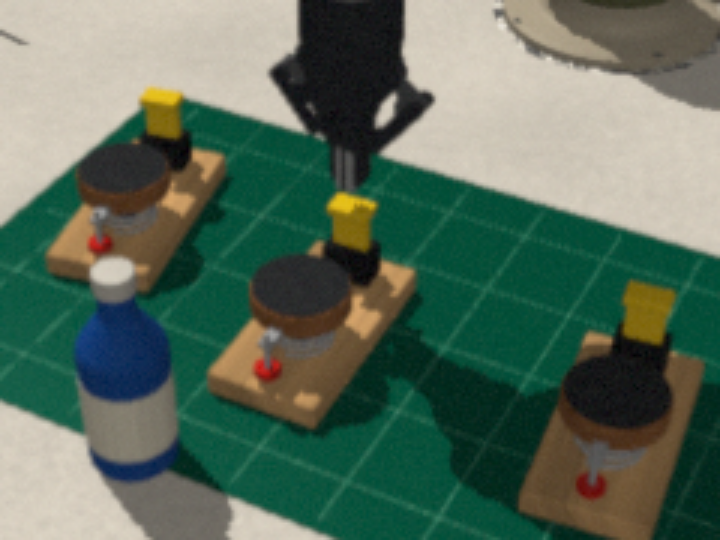

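The crop shows the fingers just above the middle tag at (350,205) and all three red collars (99,243), (267,369), (591,486) carried down near their blocks. The other two tags are still up. Pressing the middle tag.

Request:
jog_arm --hand '[0,0,0,0,0]' --pt "0 0 -0.012" --pt "0 0 -0.005" --pt "0 0 -0.005" --pt "0 0 -0.005" --pt "0 0 -0.002" --yaw '[0,0,0,0,0]'

```text
time_s: 14.72
position: [0.5354, -0.025, 0.092]
tool_rot: [[-1.0, 0.004, -0.0], [0.004, 1.0, 0.0], [0.0, 0.0, -1.0]]
ft_force: [-2.4, -0.1, 2.1]
grip_width: -0.0002
gripper_force: 1.2
```

Request:
jog_arm --hand '[0,0,0,0,0]' --pt "0 0 -0.001" --pt "0 0 -0.001" --pt "0 0 -0.001" --pt "0 0 0" --pt "0 0 0" --yaw '[0,0,0,0,0]'

```text
time_s: 15.35
position: [0.5358, -0.0252, 0.0893]
tool_rot: [[-1.0, 0.004, 0.001], [0.004, 1.0, -0.0], [-0.001, -0.0, -1.0]]
ft_force: [-0.2, -1.0, 0.9]
grip_width: 0.0
gripper_force: 0.0
```

Request:
jog_arm --hand '[0,0,0,0,0]' --pt "0 0 -0.001" --pt "0 0 -0.001" --pt "0 0 0" --pt "0 0 0" --pt "0 0 0" --yaw '[0,0,0,0,0]'

```text
time_s: 15.98
position: [0.5356, -0.0251, 0.0873]
tool_rot: [[-1.0, 0.004, 0.0], [0.004, 1.0, -0.0], [-0.0, -0.0, -1.0]]
ft_force: [1.6, 0.1, -0.3]
grip_width: -0.0001
gripper_force: 0.5
```

Request:
jog_arm --hand '[0,0,0,0,0]' --pt "0 0 0" --pt "0 0 0" --pt "0 0 0" --pt "0 0 -0.001" --pt "0 0 -0.001" --yaw '[0,0,0,0,0]'

```text
time_s: 16.6
position: [0.5355, -0.0251, 0.0866]
tool_rot: [[-1.0, 0.004, 0.001], [0.004, 1.0, -0.0], [-0.001, -0.0, -1.0]]
ft_force: [-5.8, 0.2, 21.3]
grip_width: -0.0001
gripper_force: 11.0
```

```bash
python3 f.py 4 t2
```

```text
16.8 F [-4.86  0.1  15.91] se [0.31 0.23 0.31] P [ 0.5355 -0.0251  0.0867]
```

A steady 16 N (peak 21 N) with a top height of 70 mm means the tag is at its stop. Lifting clear and checking.

Request:
jog_arm --hand '[0,0,0,0,0]' --pt "0 0 0.04" --pt "0 0 0.05" --pt "-0.04 0 0.04" --pt "-0.05 0 0.02" --pt "-0.05 0 0" --yaw '[0,0,0,0,0]'

```text
time_s: 17.42
position: [0.3943, -0.025, 0.2363]
tool_rot: [[-1.0, 0.003, 0.002], [0.003, 1.0, -0.001], [-0.002, -0.001, -1.0]]
ft_force: [-0.7, -0.6, 0.7]
grip_width: -0.0001
gripper_force: 0.0
```

```bash
python3 f.py 4 e && python3 - <<'E'
from h import *
s=cv2.imread("pics/e.png"); cv2.imwrite("pics/ec.png",cv2.resize(s[150:330,220:460],None,fx=3,fy=3))
# top-edge row of each tag before / after, and expected rows for top at .090/.070
for f in("scene0","e"):
    H=cv2.cvtColor(cv2.imread(f"pics/{f}.png"),cv2.COLOR_BGR2HSV)
    print(f,[(st.tolist(),ce.round(1).tolist()) for _,st,ce in blobs(cv2.inRange(H,(20,150,100),(35,255,255))>0,20)])
print(proj("scene",[[.5355,-.025,.09],[.5355,-.025,.07]]).round(1))
E
```

```text
17.625 F [-0.48  0.66  0.03] se [0.87 0.77 0.21] P [ 0.3923 -0.0244  0.2354]
scene0 [([267, 179, 14, 17, 163], [273.6, 186.6]), ([329, 214, 17, 19, 215], [336.6, 222.5]), ([428, 243, 17, 21, 265], [435.3, 252.7])]
e [([267, 179, 14, 17, 168], [273.7, 186.8]), ([329, 220, 16, 13, 143], [336.6, 225.9]), ([428, 244, 17, 20, 243], [435.2, 253.3])]
[[336.9 216.9]
 [336.9 223.9]]
```

View pics/ec.png

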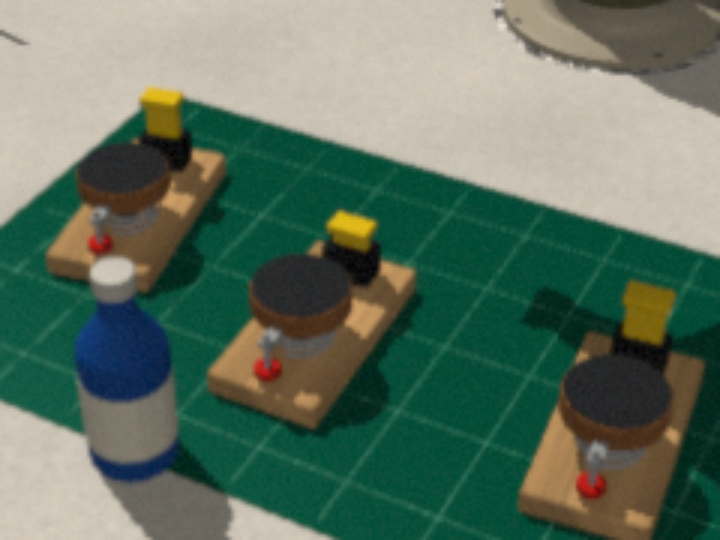

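The middle tag's top edge has dropped from row 214 to 220, about the 7 px expected for 20 mm. The outer tags are unmoved, all collars are down, and the bottle is where it was. Handing in.

```bash
python3 -c "
from rig import env
print(env.close_job())"
```

```text
the job is handed in; nothing more can be done
None
```

The middle pad is the softest (about 140 N/m, against about 295 on the right and 515 on the left); its yellow tag is pushed fully down to its stop, the other two tags are still up, nothing else was touched, and the job is handed in.

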